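Close-pack three spice jars in a round tin

TASK

The shallow round tin on the worktop already holds one spice jar. Take the two matching spice jars standing among the other things on the worktop (not the shorter dome-topped shakers) and stand them upright in the tin too, so that all three stand flat on its floor packed in a close triangle, each right next to both others. Leave the tin standing flat on the worktop.

Things in the scene. Friction and masses are not known exactly. Their poses are not given: they have to be found in the camera images.
- round_tin: Shallow open round tin of bare metal, loose, 0.5 kg: 128 mm across the rim, 120 mm across inside, 30 mm tall, floor 3 mm thick. Origin at the centre of its underside, z up (yaw means nothing). Three jars fit with 5 to 8 mm to spare when their centres lie about 30 mm from the tin's centre, 120 degrees apart (53 mm from one another). A dish rack hangs over the sink on the right.
- jar_in_tin: Spice jar: straight round jar, screw cap as wide as the jar and fixed (top 20 mm, good to grip from above); 45 mm in diameter, 105 mm tall, about 0.11 kg. Origin at the centre of its underside, z up. At the start it stands on the tin's floor to one side, in any direction, 28 to 34 mm from the tin's centre; it is loose.
- jar_one: Spice jar: straight round jar, screw cap as wide as the jar and fixed (top 20 mm, good to grip from above); 45 mm in diameter, 105 mm tall, about 0.11 kg. Origin at the centre of its underside, z up. Stands on the worktop at the start, left of the tin as the robot sees it. To be packed.
- jar_two: Spice jar: straight round jar, screw cap as wide as the jar and fixed (top 20 mm, good to grip from above); 45 mm in diameter, 105 mm tall, about 0.11 kg. Origin at the centre of its underside, z up. Stands on the worktop at the start, left of the tin as the robot sees it. To be packed. The unwanted shakers (44 mm wide, 90 mm tall, domed) stand 80 mm or more off, centre to centre.

How it is judged:
By the outcome, as a careful person would: the job done as asked, in the order asked, and still so for the second after the job is handed in, with the robot touching nothing.
It also fails if it takes over 58 s, if anything falls off the work surface, if the arm or the gripper's body presses on something with over 40 N, if the wrist force passes 120 N, or if a joint passes its speed limit or range.

ROBOT

A 6-joint arm with a two-finger parallel gripper is mounted at the origin on a cart in front of the work surface, level with it; the furniture and walls round the work are solid. World frame = base frame: x ahead of the robot, y to its left, z up, the work surface at z = 0. Lengths are in m, angles in degrees, forces in N, time in s.
With the tool pointing down it reaches from about 0.375 to 0.9 m from the base axis. Payload 3.1 kg.
Tool frame: the origin (TCP) lies at the very end of the fingers, on their centre line; the grasp point (between the pads) lies 19 mm behind it (bot.hold_point_z is the z of the grasp point in the tool frame, in m); z points along the fingers, y is the line along which they close (so a half turn about z gives the same grasp; the last joint's range is limited). The gripper opens to 87 mm and grips with 3 to 60 N. Pads are 19 mm wide; open, the fingers measure 117 mm over their backs; the gripper's body (75 mm by 190 mm) begins 51 mm behind the grasp point.
Start: joints at [-76.117, 30.224, 82.088, -0, 67.689, -10.227], TCP at [0.255, -0.57, 0.187] pointing down, gripper open.
Joint ranges: [-176.69, 176.69], [-43.24, 126.21], [12.49, 139.97], [-82, 262], [0, 151.66], [-163.58, 163.58]. Speed limits (degrees/s): [159.86, 159.86, 180, 180, 180, 180].

INTERFACE

Orientations are given as a 3x3 rotation matrix whose columns are the frame's x, y, z axes.
In Python, from rig import bot, capture, camera_model gives the robot as it stands.
- The arm moves only by the tool apply_moves, never from a script. Its argument "plan" is text: rows parted by semicolons, each of 6 numbers parted by spaces: the shift along the tool's x, y, z in units of 0.05 m (1.0 is 0.05 m), then the turn, a rotation vector about the tool's x, y, z in units of 360 degrees (1.0 is 360 degrees). In form: dx dy dz ax ay az; .... A call has 1 to 10 rows; each row shifts and turns the commanded pose from where the row before left it, along the tool's axes as they then stand; what a row does not reach is not made up. A row lasts 1/12 s, in which the tool goes at most 41.7 mm and 7.16 degrees, less where a joint would pass 70% of its speed; a pose out of reach is approached as far as the arm can. A call with a number of a shift or a turn outside -1 to 1 is refused whole. A call with a gripper value outside its range is refused whole. "gripper" is the gripper command: -1 is shut, 1 is fully open, values between are in proportion, set as the call begins (left out, the last holds). The fingers move at their own pace and stop on an object; the grip force is fixed at half the most. Time passes only in rows, so rows that do not move let the fingers close. It gives the time, the measured TCP pose, the force, the opening and the grip force at its end, in the units of the state.
- bot.read_state(): the state, without advancing time (a new reading comes with each control period).
- capture(name): name is "side" or "top" or "wrist"; returns the picture (400x640x3 uint8, red, green, blue); there is no depth.
- camera_model(name): a dict with "vertical_fov" (degrees; the focal length in pixels is half the picture's height over the tangent of half this angle, whatever the lens; pixels are square), "cx", "cy" (the principal point, pixels), "position" and "rotation" of the camera in the world; the wrist camera has in their place "hand_eye" (4x4, takes a point from camera to tool coordinates, whose origin is the TCP and whose axes are the flange's). Camera axes: x right, y down, z forward; pixel columns grow to the right and rows downward; lengths in m; the calibration is good to about 2 mm. A picture is of the moment at which its call begins: read the wrist's pose just before it. camera_model takes no time and is no camera call.
- bot.hand_in(): hands the job in; it is judged then, once.
The state is a dict: "time_s": time; "joint_positions": joint angles; "qvel": joint speeds; "tau": joint torques, N m; "position": TCP position; "tcp_rot": TCP orientation; "force": force on the tool from outside, world axes, zero at the start; "moment": the same for the moment, N m; "opening": opening from 0.0 (shut) to 1.0 (fully open); "grasp_force": force on a finger pad.
Only numpy, scipy, OpenCV 4.12 (cv2) and the standard library are available. Lean on these libraries where they do the work, as an engineer would, in place of code of your own. Each camera call takes 0.05 s, during which the arm holds its last target. There are 200 camera calls.

## Working session

There is one attempt and no reset: what is moved stays moved. The work goes in short steps, Python scripts to look and compute and a tool call to move; the robot and the scene stay as the last step left them, time stands still between calls to the robot, and variables do not carry over. Pictures are saved under pics/ and viewed, at most 10 in all, crops included, and the job is handed in when it is done.

Besides the shell and the picture viewer there is one more tool, called by a JSON object that holds its "fn" and its "kwargs". apply_moves: Moves the arm, as the interface text tells. Its arguments: {"type":"object","properties":{"plan":{"type":"string"},"gripper":{"type":"number"}},"required":["plan"]}

```bash
mkdir -p pics; ls
python3 - <<'E'
from rig import bot,capture,camera_model
import cv2,numpy as np
for n in ("top","side"):
    cv2.imwrite(f"pics/{n}0.png",capture(n)[:,:,::-1])
    m=camera_model(n);print(n,m)
print(camera_model("wrist"));s=bot.read_state();print(s['time_s'],s['position'],np.round(s['tcp_rot'],3),s['opening'])
E
```

```text
pics
top {'vertical_fov': 48.826601032751, 'cx': 315.44205535352467, 'cy': 205.08969569217555, 'position': array([0.46473564, 0.18138076, 0.94705471]), 'rotation': array([[-0.00776744, -0.99708675,  0.07587941],
       [-0.99995259,  0.00729924, -0.00644573],
       [ 0.00587309, -0.07592588, -0.99709617]])}
side {'vertical_fov': 53.35010440827214, 'cx': 327.42419170741834, 'cy': 204.459901311655, 'position': array([0.29787653, 0.89136813, 0.44304893]), 'rotation': array([[-0.94683579, -0.16027185,  0.27895327],
       [-0.32127255,  0.42546432, -0.8460284 ],
       [ 0.01690987, -0.89067   , -0.45433579]])}
{'vertical_fov': 60.24715916612054, 'cx': 321.63555435463894, 'cy': 203.542536033275, 'hand_eye': array([[ 1.13122680e-03, -9.57321938e-01, -2.89021499e-01,
         7.99321095e-02],
       [ 9.99998597e-01,  1.43991061e-03, -8.55413211e-04,
        -3.60388126e-04],
       [ 1.23507096e-03, -2.89020126e-01,  9.57322224e-01,
        -1.97807503e-01],
       [ 0.00000000e+00,  0.00000000e+00,  0.00000000e+00,
         1.00000000e+00]])}
0.1 [ 0.2551515  -0.5697425   0.18594776] [[ 0.913  0.408 -0.   ]
 [ 0.408 -0.913  0.002]
 [ 0.    -0.002 -1.   ]] 1.000445297043368
```

View pics/top0.png

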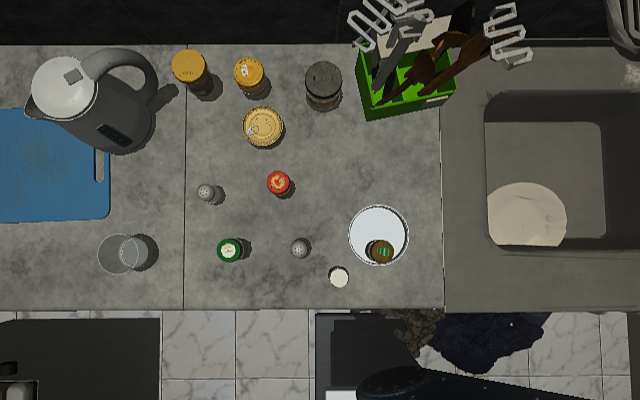

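View pics/side0.png

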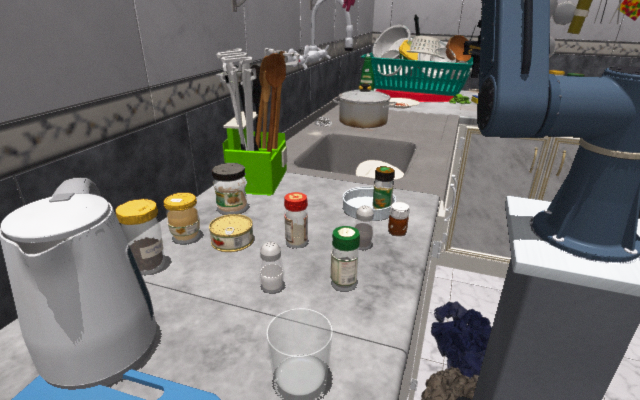

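The top view shows the red-capped jar at (278,182), the green-capped jar at (229,250), and the tin centred near (378,235) with its jar's cap at (381,251). The shakers are at (206,192) and (300,248). The side view confirms the red and green jars are the tall matching ones. The white-capped jar at (339,277) is short.

```bash
cat > h.py <<'E'
from rig import bot,capture,camera_model
import cv2,numpy as np
def pix2w(n,u,v,z,s=None):
    m=camera_model(n);f=200/np.tan(np.radians(m['vertical_fov']/2))
    if n=='wrist':
        H=m['hand_eye'];R=np.array(s['tcp_rot'])@H[:3,:3];p=np.array(s['position'])+np.array(s['tcp_rot'])@H[:3,3]
    else: R,p=m['rotation'],m['position']
    d=R@np.array([(u-m['cx'])/f,(v-m['cy'])/f,1.]);return p+d*(z-p[2])/d[2]
def w2pix(n,P,s=None):
    m=camera_model(n);f=200/np.tan(np.radians(m['vertical_fov']/2))
    if n=='wrist':
        H=m['hand_eye'];R=np.array(s['tcp_rot'])@H[:3,:3];p=np.array(s['position'])+np.array(s['tcp_rot'])@H[:3,3]
    else: R,p=m['rotation'],m['position']
    c=R.T@(np.array(P)-p);return f*c[:2]/c[2]+[m['cx'],m['cy']]
E
python3 - <<'E'
from h import *
for n,u,v,z in (("red",278,182,.105),("green",229,250,.105),("in",381,251,.108),("tin",378.5,235.5,.03),("sh1",206,192,.085),("sh2",300,248,.085),("short",339,277,.07),("can",263,127,.04)):
    print(n,pix2w("top",u,v,z).round(4))
# enlarge crop
im=cv2.imread('pics/top0.png')
cv2.imwrite('pics/c.png',cv2.resize(im[160:300,200:420],None,fx=3.6,fy=3.6,interpolation=2))
E
```

```text
red [0.5739 0.2476 0.105 ]
green [0.4445 0.3408 0.105 ]
in [0.4404 0.0523 0.108 ]
tin [0.4702 0.0449 0.03  ]
sh1 [0.5577 0.3905 0.085 ]
sh2 [0.4468 0.2065 0.085 ]
short [0.3889 0.1304 0.07  ]
can [0.6983 0.2839 0.04  ]
```

View pics/c.png

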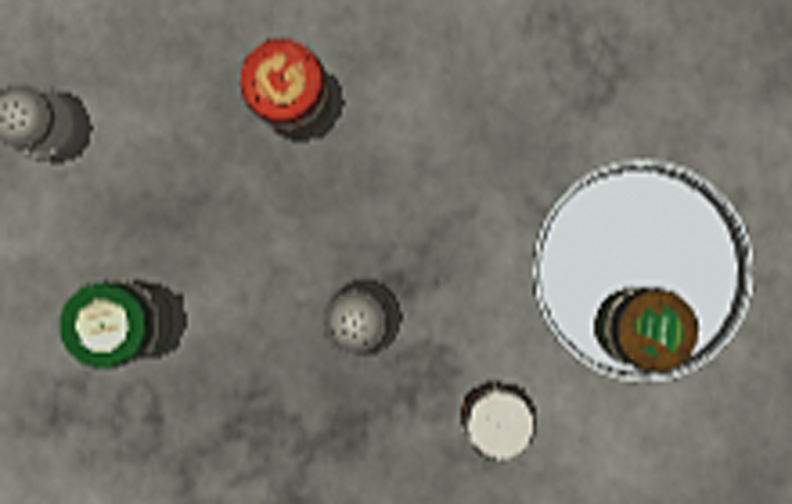

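{"fn": "apply_moves", "kwargs": {"plan": "0 0 -0.2 0 0 -0.019; 0 0 -0.4 0 0 -0.019;0 0 -0.4 0 0 -0.019;0 0 -0.4 0 0 -0.019;0 0 -0.4 0 0 -0.019;0 0 -0.2 0 0 -0.019;0 0 0 0 0 -0.019;0 0 0 0 0 -0.019;0 0 0 0 0 -0.019;0 0 0 0 0 -0.019", "gripper": 1}}

```text
time_s: 0.93
position: [0.2552, -0.57, 0.2864]
tcp_rot: [[-0.05, 0.999, -0.0], [0.999, 0.05, 0.001], [0.001, -0.0, -1.0]]
force: [0.7, 0.3, 0.3]
opening: 1.001
grasp_force: 0.0
```

{"fn": "apply_moves", "kwargs": {"plan": "0 0 0 0 0 -0.019;0 0 0 0 0 -0.019;0 0 0 0 0 -0.019;0.2 0.18 0 0 0 0;0.45 0.4 0 0 0 0;0.45 0.4 0 0 0 0;0.45 0.4 0 0 0 0;0.45 0.4 0 0 0 0;0.45 0.4 0 0 0 0;0.45 0.4 0 0 0 0"}}

```text
time_s: 1.77
position: [0.3174, -0.3847, 0.2864]
tcp_rot: [[-0.391, 0.92, -0.0], [0.92, 0.391, 0.001], [0.001, 0.0, -1.0]]
force: [0.7, -0.2, -0.3]
opening: 1.0
grasp_force: 0.0
```

{"fn": "apply_moves", "kwargs": {"plan": "0.45 0.4 0 0 0 0;0.45 0.4 0 0 0 0;0.45 0.4 0 0 0 0;0.45 0.4 0 0 0 0;0.45 0.4 0 0 0 0;0.45 0.4 0 0 0 0;0.45 0.4 0 0 0 0;0.45 0.4 0 0 0 0;0.45 0.4 0 0 0 0;0.45 0.4 0 0 0 0"}}

```text
time_s: 2.6
position: [0.4132, -0.0996, 0.2866]
tcp_rot: [[-0.391, 0.92, -0.0], [0.92, 0.391, 0.0], [0.0, -0.0, -1.0]]
force: [0.7, 0.6, -0.1]
opening: 0.998
grasp_force: 0.0
```

Run:
```python
from h import *
s=bot.read_state();im=capture('wrist')[:,:,::-1];cv2.imwrite('pics/w1.png',im);np.save('s1.npy',s,allow_pickle=True)
print(s['position'],w2pix('wrist',[.471,.045,.03],s),w2pix('wrist',[.44,.05,.108],s))
```

```text
[ 0.41323399 -0.09958784  0.28664504] [410.08511948  74.34287718] [403.9461664   51.05938967]
```

View pics/w1.png

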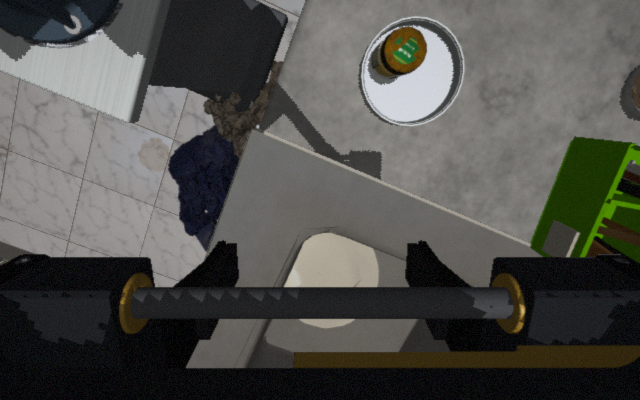

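{"fn": "apply_moves", "kwargs": {"plan": "0.56 0.29 0 0 0 0;0.56 0.29 0 0 0 0;0.56 0.29 0 0 0 0;0.56 0.29 0 0 0 0;0.56 0.29 0 0 0 0;0.56 0.29 0 0 0 0;0.56 0.29 0 0 0 0;0.56 0.29 0 0 0 0;0.56 0.29 0 0 0 0;0.56 0.29 0 0 0 0"}}

```text
time_s: 3.48
position: [0.4368, 0.2146, 0.2865]
tcp_rot: [[-0.391, 0.92, -0.001], [0.92, 0.391, -0.0], [-0.0, -0.001, -1.0]]
force: [0.4, -0.3, -0.8]
opening: 0.999
grasp_force: 0.0
```

{"fn": "apply_moves", "kwargs": {"plan": "0.56 0.29 0 0 0 0;0.56 0.29 0 0 0 0;0.56 0.29 0.2 0 0 0;0.56 0.29 0.4 0 0 0;0 0 0.4 0 0 0;0 0 0.4 0 0 0; 0 0 0.2 0 0 0;0 0 0 0 0 0"}}

```text
time_s: 4.15
position: [0.4447, 0.3378, 0.204]
tcp_rot: [[-0.391, 0.92, -0.006], [0.92, 0.391, -0.003], [-0.0, -0.007, -1.0]]
force: [-0.6, 0.1, -0.4]
opening: 0.996
grasp_force: 0.0
```

Run:
```python
from h import *
s=bot.read_state();im=capture('wrist')[:,:,::-1];cv2.imwrite('pics/w2.png',im)
hs=cv2.cvtColor(np.ascontiguousarray(im),cv2.COLOR_BGR2HSV)
print(s['position'],np.round(s['tcp_rot'],3).tolist(),w2pix('wrist',[.4445,.341,.105],s))
np.save('s2.npy',s,allow_pickle=True)
```

```text
[0.44474508 0.337829   0.20398554] [[-0.391, 0.92, -0.006], [0.92, 0.391, -0.003], [-0.0, -0.007, -1.0]] [323.00647048 190.24033702]
```

View pics/w2.png

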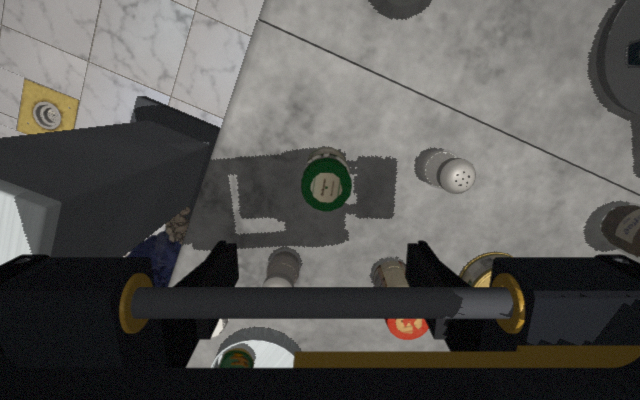

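The first wrist view shows the tin centred at (411.5,70.5) with its jar's cap at (406,48). The second shows the green cap at (326.5,183), between the open fingers, with the shaker at (445,170) clear of them.

Run:
```python
from h import *
s1=np.load('s1.npy',allow_pickle=True).item();s2=np.load('s2.npy',allow_pickle=True).item()
t=pix2w('wrist',411.5,70.5,.03,s1);a=pix2w('wrist',406,48.5,.108,s1);print('w',t,a,a-t)
T=pix2w('top',378.6,235,.03);A=pix2w('top',382.8,251.7,.108);print('top',T,A,A-T)
g=pix2w('wrist',326.5,183,.105,s2);print(g,pix2w('top',228.6,250,.105));
s=bot.read_state();print(np.array(s['tcp_rot']).T@(g-s['position'])/.05)
```

```text
w [0.47056043 0.04964836 0.03      ] [0.44081973 0.05292557 0.108     ] [-0.02974069  0.00327721  0.078     ]
top [0.47122142 0.04467497 0.03      ] [0.43901672 0.04892133 0.108     ] [-0.0322047   0.00424636  0.078     ]
[0.44473856 0.34828442 0.105     ] [0.44446529 0.34157072 0.105     ]
[0.1953169  0.06100816 2.01393295]
```

Run:
```python
from h import *
s=bot.read_state();im=capture('wrist')[:,:,::-1];s=bot.read_state()
print(s['position'],np.round(s['tcp_rot'],3).tolist(),s['qvel'])
R=np.array(s['tcp_rot']);p=np.array(s['position'])
for q in ([0,.0435,0],[0,-.0435,0],[.0095,.0435,0],[-.0095,.0435,0]): print(q,w2pix('wrist',p+R@q,s))
cv2.imwrite('pics/w3.png',cv2.resize(im[130:300,200:440],None,fx=3.3,fy=3.3,interpolation=2))
```

```text
[0.44709305 0.33863758 0.20700801] [[-0.391, 0.921, -0.0], [0.921, 0.391, -0.0], [-0.0, -0.0, -1.0]] [-0.16385519 -1.36947515 -1.47224434  0.08172333 -0.1251873   0.09206256]
[0, 0.0435, 0] [391.44754929 235.40167574]
[0, -0.0435, 0] [250.28498937 235.25131628]
[0.0095, 0.0435, 0] [392.37547651 220.86353423]
[-0.0095, 0.0435, 0] [390.54320485 249.57033791]
```

View pics/w3.png

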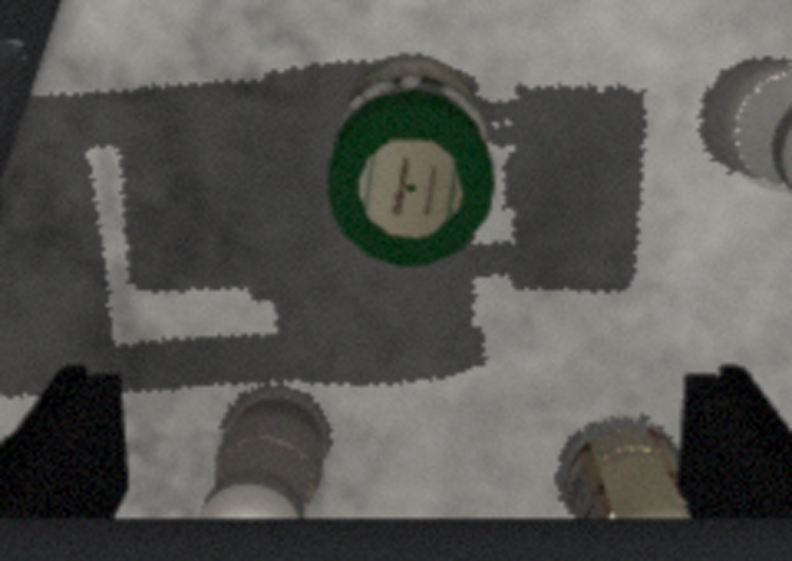

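The cap is at (324.5,184.5) in full-frame pixels. The jar stands alone and the finger gap straddles it.

Run:
```python
from h import *
s=bot.read_state();g=pix2w('wrist',324.5,184.5,.105,s);print(g)
p=[.4448,.3455,.08];print(np.array(s['tcp_rot']).T@(np.array(p)-s['position'])/.05)
```

```text
[0.44689556 0.34677048 0.105     ]
[0.14426611 0.01198975 2.54015695]
```

{"fn": "apply_moves", "kwargs": {"plan": "0.12 0.02 0.2 0 0 0;0 0 0.4 0 0 0;0 0 0.4 0 0 0;0 0 0.4 0 0 0;0 0 0.4 0 0 0;0 0 0.4 0 0 0;0 0 0.3 0 0 0;0 0 0.1 0 0 0;0 0 0 0 0 0;0 0 0 0 0 0"}}

```text
time_s: 5.08
position: [0.4462, 0.3453, 0.0776]
tcp_rot: [[-0.391, 0.92, 0.001], [0.92, 0.391, 0.001], [0.0, 0.002, -1.0]]
force: [-0.1, -0.3, -0.3]
opening: 1.001
grasp_force: 0.0
```

{"fn": "apply_moves", "kwargs": {"plan": "0 0 0 0 0 0;0 0 0 0 0 0;0 0 0 0 0 0;0 0 0 0 0 0;0 0 0 0 0 0;0 0 0 0 0 0;0 0 0 0 0 0;0 0 0 0 0 0;0 0 0 0 0 0;0 0 0 0 0 0", "gripper": -1}}

```text
time_s: 5.92
position: [0.4454, 0.3448, 0.0768]
tcp_rot: [[-0.391, 0.92, -0.0], [0.92, 0.391, -0.0], [-0.0, -0.0, -1.0]]
force: [-0.3, 0.2, 0.3]
opening: 0.326
grasp_force: 0.0
```

{"fn": "apply_moves", "kwargs": {"plan": "0 0 0 0 0 0;0 0 0 0 0 0;0 0 0 0 0 0"}}

```text
time_s: 6.17
position: [0.4454, 0.3449, 0.0768]
tcp_rot: [[-0.391, 0.92, -0.0], [0.92, 0.391, -0.0], [-0.0, -0.0, -1.0]]
force: [0.6, 0.7, -0.7]
opening: 0.094
grasp_force: 0.0
```

Run:
```python
from h import *
s=bot.read_state();print(s['opening'],s['grasp_force'],s['position'])
a=capture('wrist')[:,:,::-1];b=capture('side')[:,:,::-1]
cv2.imwrite('pics/w4.png',np.vstack([a[80:330,120:520],cv2.resize(b[150:320,260:500],(400,283))]))
```

```text
0.09449954216892546 0.0 [0.44539135 0.34487295 0.07683335]
```

View pics/w4.png

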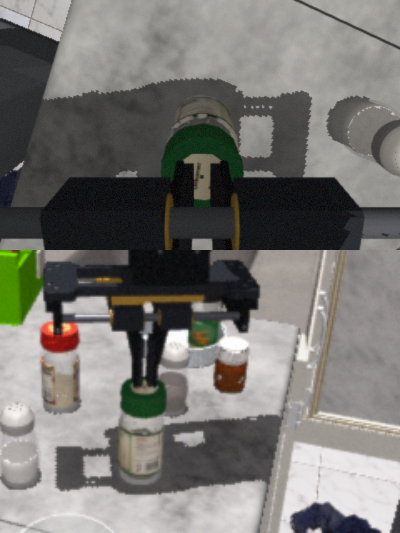

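The wrist crop shows the shut fingers hovering just above the green cap, whose label is at about (203,178) in the crop. The jar is untouched and upright. So the real fingertips end about 35 mm behind the reported TCP, which matches the finger gap in the earlier image (170 px against 141 px expected). I'll allow for that.

Run:
```python
from h import *
print(bot.hold_point_z)
s=bot.read_state();R=np.array(s['tcp_rot']);p=np.array(s['position'])
print(pix2w('wrist',323,258,.105,s))
g=np.array([.4457,.3455,.105])
for r in (-.0225,.0225): print(w2pix('wrist',g+R@[r,0,0],s),w2pix('wrist',g+R@[0,r,0],s))
```

```text
-0.0187
[0.44724992 0.34370854 0.105     ]
[321.61335965 291.18170523] [279.81739576 254.12950043]
[321.70988586 214.4853305 ] [363.49944813 254.21722455]
```

{"fn": "apply_moves", "kwargs": {"plan": "0 0 -0.2 0 0 0;0 0 -0.3 0 0 0;0 0 0 0 0 0;0 0 0 0 0 0;0 0 0 0 0 0;0 0 0 0 0 0;0 0 0 0 0 0;0 0 0 0 0 0;0 0 0 0 0 0;0 0 0 0 0 0", "gripper": 1}}

```text
time_s: 7.1
position: [0.4452, 0.3448, 0.1015]
tcp_rot: [[-0.391, 0.92, -0.001], [0.92, 0.391, -0.0], [-0.0, -0.001, -1.0]]
force: [0.9, 0.0, -0.7]
opening: 0.712
grasp_force: 0.0
```

{"fn": "apply_moves", "kwargs": {"plan": "0 0 0 0 0 0;0 0 0 0 0 0"}}

```text
time_s: 7.27
position: [0.4453, 0.3448, 0.1017]
tcp_rot: [[-0.391, 0.92, -0.0], [0.92, 0.391, -0.0], [-0.0, -0.0, -1.0]]
force: [0.1, 1.0, 1.3]
opening: 0.863
grasp_force: 0.0
```

Run:
```python
from h import *
s=bot.read_state();a=capture('wrist')
print(s['opening'],s['position'])
hs=cv2.cvtColor(a,cv2.COLOR_RGB2HSV)
m=cv2.inRange(hs,(50,100,20),(80,255,255));m[:, :200]=0;m[:,440:]=0;m[280:]=0
n,l,st,c=cv2.connectedComponentsWithStats(m);i=1+np.argmax(st[1:,4]);print(st[i],c[i])
ct=np.vstack(cv2.findContours((l==i).astype('uint8'),0,1)[0]);print(cv2.fitEllipse(ct))
R=np.array(s['tcp_rot'])
for y in (.3416,.345,.3468):
  g=np.array([.4457,y,.105]);print([w2pix('wrist',g+R@[r,0,0],s).round() for r in(-.0225,.0225)])
```

```text
0.863444945347676 [0.44533846 0.34483556 0.10174944]
[ 286  193   73   78 2891] [321.28363888 228.65859564]
((321.2519226074219, 232.00326538085938), (71.65593719482422, 77.62967681884766), 179.30361938476562)
[array([319., 275.]), array([319., 207.])]
[array([321., 271.]), array([322., 202.])]
[array([323., 268.]), array([323., 199.])]
```

{"fn": "apply_moves", "kwargs": {"plan": "0 0 0.2 0 0 0;0 0 0.3 0 0 0;0 0 0.3 0 0 0;0 0 0.3 0 0 0;0 0 0.1 0 0 0;0 0 0 0 0 0;0 0 0 0 0 0"}}

```text
time_s: 7.9
position: [0.4453, 0.3448, 0.0415]
tcp_rot: [[-0.391, 0.92, -0.001], [0.92, 0.391, -0.0], [-0.0, -0.001, -1.0]]
force: [-0.9, -0.1, 0.2]
opening: 0.996
grasp_force: 0.0
```

{"fn": "apply_moves", "kwargs": {"plan": "0 0 0 0 0 0;0 0 0 0 0 0;0 0 0 0 0 0;0 0 0 0 0 0;0 0 0 0 0 0;0 0 0 0 0 0;0 0 0 0 0 0;0 0 0 0 0 0;0 0 0 0 0 0;0 0 0 0 0 0", "gripper": -1}}

```text
time_s: 8.73
position: [0.4454, 0.3449, 0.0419]
tcp_rot: [[-0.391, 0.92, 0.0], [0.92, 0.391, 0.0], [0.0, 0.0, -1.0]]
force: [0.5, -0.3, 0.7]
opening: 0.51
grasp_force: 30.0
```

{"fn": "apply_moves", "kwargs": {"plan": "0 0 -0.2 0 0 0;0 0 -0.4 0 0 0;0 0 -0.5 0 0 0;0 0 -0.5 0 0 0;0 0 -0.5 0 0 0;0 0 -0.5 0 0 0;0 0 -0.3 0 0 0;0 0 -0.2 0 0 0;-0.2 -0.1 0 0 0 0;-0.4 -0.2 0 0 0 0"}}

```text
time_s: 9.57
position: [0.4435, 0.3121, 0.1971]
tcp_rot: [[-0.394, 0.919, 0.002], [0.919, 0.394, 0.001], [0.0, 0.002, -1.0]]
force: [1.0, -0.6, -1.3]
opening: 0.506
grasp_force: 30.0
```

{"fn": "apply_moves", "kwargs": {"plan": "-0.56 -0.28 0 0 0 0;-0.56 -0.28 0 0 0 0;-0.56 -0.28 0 0 0 0;-0.56 -0.28 0 0 0 0;-0.56 -0.28 0 0 0 0;-0.56 -0.28 0 0 0 0;-0.56 -0.28 0 0 0 0;-0.56 -0.28 0 0 0 0;-0.56 -0.28 0 0 0 0;-0.56 -0.28 0 0 0 0"}}

```text
time_s: 10.4
position: [0.4219, -0.0026, 0.1957]
tcp_rot: [[-0.391, 0.92, -0.003], [0.92, 0.391, 0.001], [0.002, -0.003, -1.0]]
force: [-0.0, -0.3, -0.1]
opening: 0.506
grasp_force: 30.0
```

{"fn": "apply_moves", "kwargs": {"plan": "-0.56 -0.28 0 0 0 0;-0.56 -0.28 0 0 0 0;-0.4 -0.2 0 0 0 0;-0.2 -0.1 0 0 0 0;0 0 0 0 0 0;0 0 0 0 0 0;0 0 0 0 0 0;0 0 0 0 0 0"}}

```text
time_s: 11.07
position: [0.4176, -0.0955, 0.1966]
tcp_rot: [[-0.393, 0.92, -0.001], [0.92, 0.393, 0.001], [0.001, -0.001, -1.0]]
force: [-0.8, 0.4, -0.2]
opening: 0.503
grasp_force: 30.0
```

Run:
```python
from h import *
s=bot.read_state();a=capture('wrist')[:,:,::-1]
print(s['opening'],s['position'],s['qvel'].round(2))
np.save('s5.npy',s,allow_pickle=True)
c=w2pix('wrist',[.472,.047,.03],s);print(c)
o=pix2w('wrist',320,380,.1,s)
cv2.imwrite('pics/w5.png',cv2.resize(a[0:340,200:520],None,fx=1.75,fy=1.75,interpolation=2))
```

```text
0.502747121504068 [ 0.41756641 -0.09551457  0.19658972] [ 0.24 -0.05 -0.36 -0.19 -0.1  -0.12]
[428.70501697  68.83504695]
```

View pics/w5.png

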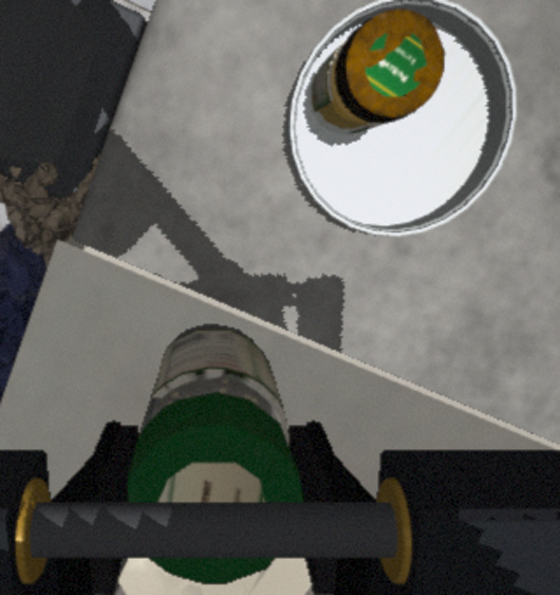

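The tin rim is centred at crop (402,117), which is full-frame (429.7,67). The brown cap of the jar inside is at crop (398,64), which is (427.4,36.6). The green jar hangs straight in the grip.

Run:
```python
from h import *
s=np.load('s5.npy',allow_pickle=True).item()
t=pix2w('wrist',429.7,67.1,.03,s);a=pix2w('wrist',427.4,36.6,.108,s);print(t,a,a-t,np.linalg.norm((a-t)[:2]))
T=t[:2];r=(a-t)[:2];th=np.arctan2(r[1],r[0]);print(np.degrees(th))
for d in(120,-120): print('target',d,T+.030*np.array([np.cos(th+np.radians(d)),np.sin(th+np.radians(d))]))
# in-hand jar cap: predicted cap top centre edges
R=np.array(s['tcp_rot']);p=np.array(s['position'])
c=p+R@np.array([0,0,-.0631]);print([((w2pix('wrist',c+R@[r,0,0],s)-[200,0])*1.75).round() for r in(-.0225,0,.0225)],[((w2pix('wrist',c+R@[0,r,0],s)-[200,0])*1.75).round() for r in(-.0225,.0225)])
```

```text
[0.4721412  0.04880111 0.03      ] [0.44198787 0.05200959 0.108     ] [-0.03015333  0.00320848  0.078     ] 0.030323550881397057
173.92627155639076
target 120 [0.48430802 0.02137906]
target -120 [0.48980597 0.07304891]
[array([211., 582.]), array([211., 506.]), array([211., 423.])] [array([122., 506.]), array([300., 506.])]
```

{"fn": "apply_moves", "kwargs": {"plan": "0.13 0.14 0 0 0 0;0.3 0.4 0 0 0 0;0.4 0.5 0 0 0 0;0.4 0.5 0 0 0 0;0.3 0.4 0 0 0 0;0.1 0.2 0 0 0 0;0 0 0 0 0 0;0 0 0 0 0 0;0 0 0 0 0 0;0 0 0 0 0 0"}}

```text
time_s: 11.95
position: [0.4839, 0.0191, 0.1968]
tcp_rot: [[-0.39, 0.921, -0.001], [0.921, 0.39, -0.0], [0.0, -0.001, -1.0]]
force: [-0.3, -0.3, -1.4]
opening: 0.509
grasp_force: 30.0
```

Run:
```python
from h import *
s=bot.read_state()
print(s['position'],np.round(s['tcp_rot'],4).tolist());print(np.array(s['tcp_rot']).T@(np.array([.4843,.0214,.0460])-s['position'])/.05)
```

```text
[0.4838827  0.01907788 0.19675312] [[-0.3902, 0.9207, -0.0009], [0.9207, 0.3902, -0.0002], [0.0002, -0.0009, -1.0]]
[0.03900906 0.02858964 3.01504373]
```

{"fn": "apply_moves", "kwargs": {"plan": "0.04 0.03 0.2 0 0 0;0 0 0.4 0 0 0;0 0 0.5 0 0 0;0 0 0.5 0 0 0;0 0 0.5 0 0 0;0 0 0.4 0 0 0;0 0 0.2 0 0 0;0 0 0.15 0 0 0;0 0 0.1 0 0 0;0 0 0 0 0 0"}}

```text
time_s: 12.78
position: [0.485, 0.0217, 0.0489]
tcp_rot: [[-0.39, 0.921, -0.001], [0.921, 0.39, 0.0], [0.001, -0.001, -1.0]]
force: [0.1, -0.5, -0.6]
opening: 0.508
grasp_force: 30.0
```

{"fn": "apply_moves", "kwargs": {"plan": "0 0 0.03 0 0 0;0 0 0.03 0 0 0;0 0 0.02 0 0 0;0 0 0 0 0 0;0 0 0 0 0 0"}}

```text
time_s: 13.2
position: [0.4855, 0.0223, 0.0457]
tcp_rot: [[-0.391, 0.92, 0.001], [0.92, 0.391, -0.0], [-0.0, 0.001, -1.0]]
force: [-0.9, -0.1, -1.1]
opening: 0.509
grasp_force: 30.0
```

{"fn": "apply_moves", "kwargs": {"plan": "0 0 0.02 0 0 0;0 0 0 0 0 0;0 0 0 0 0 0"}}

```text
time_s: 13.45
position: [0.4857, 0.0222, 0.0449]
tcp_rot: [[-0.391, 0.92, 0.001], [0.92, 0.391, -0.0], [-0.001, 0.001, -1.0]]
force: [-1.0, 0.3, 5.5]
opening: 0.513
grasp_force: 30.0
```

{"fn": "apply_moves", "kwargs": {"plan": "0 0 0 0 0 0;0 0 0 0 0 0;0 0 0 0 0 0;0 0 0 0 0 0;0 0 0 0 0 0;0 0 0 0 0 0;0 0 -0.2 0 0 0;0 0 -0.4 0 0 0;0 0 -0.5 0 0 0;0 0 -0.5 0 0 0", "gripper": 1}}

```text
time_s: 14.28
position: [0.4845, 0.0224, 0.1247]
tcp_rot: [[-0.391, 0.92, -0.002], [0.92, 0.391, 0.0], [0.001, -0.002, -1.0]]
force: [0.7, 0.3, -0.3]
opening: 0.996
grasp_force: 0.0
```

Run:
```python
from h import *
s=bot.read_state();print(s['opening'],s['position'])
g=pix2w('top',278.3,182.2,.105)+[.001,.0035,0];print(g)
# after yaw -60deg: tool x at 53
p=np.array(s['position']);d=g-p;a=np.radians(53);print(d, (d[0]*np.cos(a)+d[1]*np.sin(a))/.05,(d[0]*np.cos(a-np.pi/2)+d[1]*np.sin(a-np.pi/2))/.05)
```

```text
0.9959078014307895 [0.48451296 0.02235599 0.12467198]
[0.57448826 0.25052758 0.105     ]
[ 0.0899753   0.22817159 -0.01967198] 4.7274883793080065 -1.3091924665062233
```

{"fn": "apply_moves", "kwargs": {"plan": "0 0 -0.5 0 0 0.0185;0 0 -0.5 0 0 0.0185;0 0 -0.5 0 0 0.0185;0 0 -0.2 0 0 0.0185;0 0 0 0 0 0.0185;0 0 0 0 0 0.0185;0 0 0 0 0 0.0185;0 0 0 0 0 0.0185;0 0 0 0 0 0.0185;0.13 -0.03 0 0 0 0"}}

```text
time_s: 15.12
position: [0.4875, 0.028, 0.2092]
tcp_rot: [[0.603, 0.798, -0.001], [0.798, -0.603, -0.0], [-0.001, -0.001, -1.0]]
force: [0.8, 0.5, 0.5]
opening: 0.998
grasp_force: 0.0
```

{"fn": "apply_moves", "kwargs": {"plan": "0.4 -0.1 0 0 0 0;0.55 -0.15 0 0 0 0;0.55 -0.15 0 0 0 0;0.55 -0.15 0 0 0 0;0.55 -0.15 0 0 0 0;0.55 -0.15 0 0 0 0;0.55 -0.15 0 0 0 0;0.55 -0.15 0 0 0 0;0.35 -0.13 0 0 0 0;0 0 0 0 0 0"}}

```text
time_s: 15.95
position: [0.5757, 0.2549, 0.2089]
tcp_rot: [[0.595, 0.804, 0.001], [0.804, -0.595, 0.002], [0.002, -0.0, -1.0]]
force: [0.2, 0.0, 0.3]
opening: 0.999
grasp_force: 0.0
```

{"fn": "apply_moves", "kwargs": {"plan": "0 0 0 0 0 0;0 0 0 0 0 0;0 0 0 0 0 0"}}

```text
time_s: 16.2
position: [0.5744, 0.2497, 0.2092]
tcp_rot: [[0.6, 0.8, -0.001], [0.8, -0.6, -0.001], [-0.001, -0.0, -1.0]]
force: [0.0, -0.6, -0.8]
opening: 0.997
grasp_force: 0.0
```

Run:
```python
from h import *
s=bot.read_state();a=capture('wrist')
print(s['position'],s['qvel'].round(1))
hs=cv2.cvtColor(a,cv2.COLOR_RGB2HSV)
m=cv2.inRange(hs,(0,150,70),(12,255,255))|cv2.inRange(hs,(170,150,70),(180,255,255))
m[:,:180]=0;m[:,460:]=0
n,l,st,c=cv2.connectedComponentsWithStats(m);i=1+np.argmax(st[1:,4]);print(st[i],c[i])
R=np.array(s['tcp_rot']);g=np.array([.5745,.2505,.105])
for x,y in((0,0),(.0225,0),(-.0225,0),(0,.0225),(0,-.0225)):print(w2pix('wrist',g+R@[x,y,0],s).round(1))
st=st[i];u=st[0]+st[2]/2;vb=st[1]+st[3]
# bottom edge of mask = -x edge of cap top
e=pix2w('wrist',u,vb,.105,s)+R@[.0225,0,0];print(e,R.T@(e-s['position'])/.05)
```

```text
[0.57435295 0.24971525 0.20915601] [-0.4 -0.2 -0.   0.2  0.   0.3]
[ 300  167   47   46 1215] [323.34238683 189.38683128]
[321.7 191.1]
[321.7 166.5]
[321.7 214.7]
[346.6 191.2]
[296.8 191.1]
[0.57683487 0.25079785 0.10497471] [0.04946302 0.02764029 2.08355921]
```

{"fn": "apply_moves", "kwargs": {"plan": "0.04 0.03 0.25 0 0 0;0 0 0.5 0 0 0;0 0 0.5 0 0 0;0 0 0.5 0 0 0;0 0 0.5 0 0 0;0 0 0.5 0 0 0;0 0 0.4 0 0 0;0 0 0.2 0 0 0;0 0 0 0 0 0;0 0 0 0 0 0"}}

```text
time_s: 17.08
position: [0.5773, 0.251, 0.0415]
tcp_rot: [[0.601, 0.799, -0.001], [0.799, -0.601, -0.0], [-0.001, -0.0, -1.0]]
force: [0.5, 0.4, 0.9]
opening: 1.001
grasp_force: 0.0
```

{"fn": "apply_moves", "kwargs": {"plan": "0 0 0 0 0 0;0 0 0 0 0 0;0 0 0 0 0 0;0 0 0 0 0 0;0 0 0 0 0 0;0 0 0 0 0 0;0 0 0 0 0 0;0 0 0 0 0 0;0 0 0 0 0 0;0 0 0 0 0 0", "gripper": -1}}

```text
time_s: 17.92
position: [0.5774, 0.2514, 0.042]
tcp_rot: [[0.601, 0.8, 0.0], [0.8, -0.601, 0.0], [0.0, 0.0, -1.0]]
force: [0.9, 0.7, 1.6]
opening: 0.5
grasp_force: 30.0
```

{"fn": "apply_moves", "kwargs": {"plan": "0 0 -0.2 0 0 0;0 0 -0.4 0 0 0;0 0 -0.5 0 0 0;0 0 -0.5 0 0 0;0 0 -0.5 0 0 0;0 0 -0.5 0 0 0;0 0 -0.3 0 0 0;-0.1 0 -0.2 0 0 0;-0.3 0.03 0 0 0 0;-0.5 0.06 0 0 0 0"}}

```text
time_s: 18.75
position: [0.5546, 0.2136, 0.1977]
tcp_rot: [[0.599, 0.801, 0.003], [0.801, -0.599, 0.001], [0.003, 0.002, -1.0]]
force: [-0.1, -0.5, -1.2]
opening: 0.506
grasp_force: 30.0
```

{"fn": "apply_moves", "kwargs": {"plan": "-0.56 0.07 0 0 0 0;-0.56 0.07 0 0 0 0;-0.56 0.07 0 0 0 0;-0.56 0.07 0 0 0 0;-0.56 0.07 0 0 0 0;-0.56 0.07 0 0 0 0;-0.56 0.07 0 0 0 0;-0.56 0.07 0 0 0 0;-0.56 0.07 0 0 0 0;-0.5 0.06 0 0 0 0"}}

```text
time_s: 19.58
position: [0.4131, -0.0304, 0.1966]
tcp_rot: [[0.601, 0.8, -0.002], [0.8, -0.601, 0.0], [-0.001, -0.001, -1.0]]
force: [0.5, -0.2, -0.2]
opening: 0.502
grasp_force: 30.0
```

{"fn": "apply_moves", "kwargs": {"plan": "-0.3 0 0 0 0 0;0 0 0 0 0 0;0 0 0 0 0 0;0 0 0 0 0 0;0 0 0 0 0 0"}}

```text
time_s: 20.0
position: [0.4065, -0.0409, 0.1969]
tcp_rot: [[0.6, 0.8, 0.0], [0.8, -0.6, 0.0], [0.0, 0.0, -1.0]]
force: [0.5, -0.2, -1.2]
opening: 0.503
grasp_force: 30.0
```

Run:
```python
from h import *
s=bot.read_state();a=capture('wrist')[:,:,::-1]
print(s['opening'],s['position'],s['qvel'].round(2));np.save('s6.npy',s,allow_pickle=True)
cs=[w2pix('wrist',p,s) for p in([.472,.0485,.03],[.442,.052,.108],[.485,.0222,.108])];print(cs)
u=int(cs[0][0]);u0=max(0,min(u-130,320));print(u0)
cv2.imwrite('pics/w6.png',cv2.resize(a[0:260,u0:u0+320],None,fx=2.3,fy=2.3,interpolation=2))
```

```text
0.5030056254578849 [ 0.40647822 -0.04088513  0.19686302] [ 0.39  0.16 -0.16 -0.12 -0.08 -0.09]
[array([320.98443434,  67.22206971]), array([287.37163711,  78.94771792]), array([354.17634367,  76.3779095 ])]
190
```

View pics/w6.png

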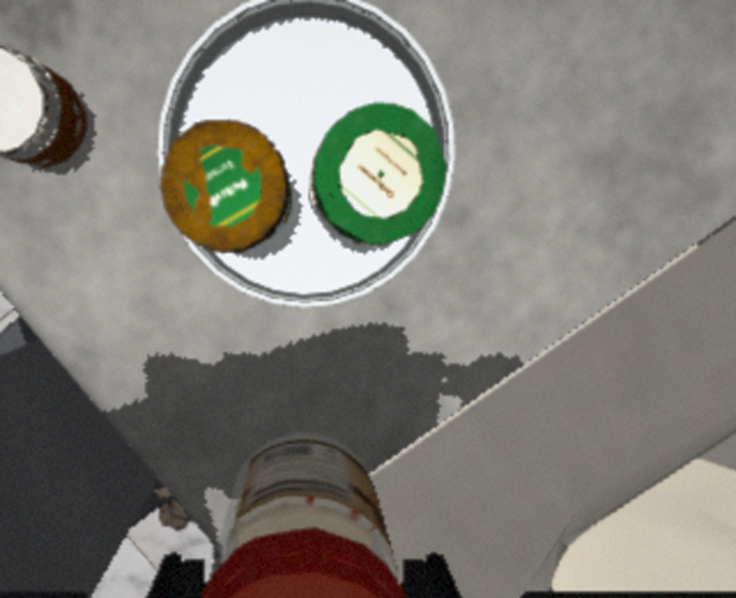

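The tin is centred at crop (306,151), the brown cap at (225,184) and the green cap at (380,172). Both jars stand upright and the free space is at the far side of the tin.

Run:
```python
from h import *
s=np.load('s6.npy',allow_pickle=True).item()
q=lambda u,v,z:pix2w('wrist',u/2.3+190,v/2.3,z,s)[:2]
t,a,c=q(306,151,.03),q(225,184,.108),q(380,172.5,.108)
print(t,a,c,np.linalg.norm(a-c),np.linalg.norm(a-t),np.linalg.norm(c-t))
m=(a+c)/2;d=(c-a)/np.linalg.norm(c-a);n=np.array([-d[1],d[0]]);n*=np.sign(n@(t-m))
h=np.sqrt(.053**2-(np.linalg.norm(a-c)/2)**2);b=m+n*h;print('b',b,np.linalg.norm(b-t),np.degrees(np.arctan2(*n[::-1])))
s=bot.read_state();print(s['position'],np.array(s['tcp_rot']).T@(np.r_[b,.049]-s['position'])/.05)
```

```text
[0.474492   0.04844027] [0.44180212 0.05117755] [0.48623462 0.02253952] 0.05286192953173571 0.032804283079997165 0.02843832237633862
b [0.48890596 0.07547215] 0.03063470050229184 57.1970479508742
[ 0.40650069 -0.04083052  0.19683295] [ 2.84911481 -0.07543783  2.95727286]
```

{"fn": "apply_moves", "kwargs": {"plan": "0.15 0 0 0 0 0;0.4 -0.02 0 0 0 0;0.5 -0.02 0 0 0 0;0.5 -0.02 0 0 0 0;0.5 -0.02 0 0 0 0;0.5 0 0 0 0 0;0.3 0 0 0 0 0;0 0 0 0 0 0;0 0 0 0 0 0;0 0 0 0 0 0"}}

```text
time_s: 20.88
position: [0.4877, 0.0752, 0.1965]
tcp_rot: [[0.6, 0.8, -0.002], [0.8, -0.6, -0.0], [-0.001, -0.001, -1.0]]
force: [-0.1, -0.2, -1.6]
opening: 0.505
grasp_force: 30.0
```

Run:
```python
from h import *
s=bot.read_state();print(s['position'],np.array(s['tcp_rot']).T@(np.array([.4889,.0753,.049])-s['position'])/.05)
```

```text
[0.48772817 0.07517804 0.19648195] [0.0192491  0.02053215 2.94959894]
```

{"fn": "apply_moves", "kwargs": {"plan": "0.01 0.02 0.2 0 0 0;0 0 0.4 0 0 0;0 0 0.5 0 0 0;0 0 0.5 0 0 0;0 0 0.5 0 0 0;0 0 0.4 0 0 0;0 0 0.2 0 0 0;0 0 0.15 0 0 0;0 0 0.08 0 0 0;0 0 0 0 0 0"}}

```text
time_s: 21.72
position: [0.4896, 0.0744, 0.0501]
tcp_rot: [[0.601, 0.799, -0.0], [0.799, -0.601, 0.0], [-0.0, -0.0, -1.0]]
force: [0.7, -0.5, -1.0]
opening: 0.501
grasp_force: 30.0
```

{"fn": "apply_moves", "kwargs": {"plan": "0 0 0.03 0 0 0;0 0 0.03 0 0 0;0 0 0.02 0 0 0;0 0 0 0 0 0;0 0 0 0 0 0"}}

```text
time_s: 22.13
position: [0.4899, 0.0747, 0.0467]
tcp_rot: [[0.6, 0.8, 0.001], [0.8, -0.6, -0.0], [0.0, 0.001, -1.0]]
force: [-1.1, 1.2, -0.5]
opening: 0.505
grasp_force: 30.0
```

{"fn": "apply_moves", "kwargs": {"plan": "0 0 0.02 0 0 0;0 0 0.01 0 0 0;0 0 0 0 0 0;0 0 0 0 0 0"}}

```text
time_s: 22.47
position: [0.4898, 0.0747, 0.045]
tcp_rot: [[0.601, 0.8, 0.0], [0.8, -0.601, 0.0], [0.0, 0.0, -1.0]]
force: [-0.1, 0.1, -0.1]
opening: 0.502
grasp_force: 30.0
```

{"fn": "apply_moves", "kwargs": {"plan": "0 0 0.01 0 0 0;0 0 0.01 0 0 0;0 0 0 0 0 0;0 0 0 0 0 0"}}

```text
time_s: 22.8
position: [0.4899, 0.0747, 0.0449]
tcp_rot: [[0.601, 0.8, 0.001], [0.8, -0.601, -0.0], [0.0, 0.001, -1.0]]
force: [-1.5, 1.1, 8.4]
opening: 0.5
grasp_force: 30.0
```

{"fn": "apply_moves", "kwargs": {"plan": "0 0 0 0 0 0;0 0 0 0 0 0;0 0 0 0 0 0;0 0 0 0 0 0;0 0 0 0 0 0;0 0 0 0 0 0;0 0 -0.2 0 0 0;0 0 -0.4 0 0 0;0 0 -0.5 0 0 0;0 0 -0.5 0 0 0", "gripper": 1}}

```text
time_s: 23.63
position: [0.489, 0.0747, 0.1249]
tcp_rot: [[0.601, 0.8, -0.001], [0.8, -0.601, 0.0], [-0.001, -0.001, -1.0]]
force: [-0.5, -0.2, 0.2]
opening: 0.993
grasp_force: 0.0
```

{"fn": "apply_moves", "kwargs": {"plan": "0 0 -0.5 0 0 0;0 0 -0.5 0 0 0;0 0 -0.4 0 0 0;-0.2 0 0 0 0 0;-0.5 0 0 0 0 0;-0.5 0 0 0 0 0;-0.5 0 0 0 0 0;-0.5 0 0 0 0 0;-0.5 0 0 0 0 0;-0.2 0 0 0 0 0"}}

```text
time_s: 24.47
position: [0.3996, -0.0425, 0.1934]
tcp_rot: [[0.602, 0.799, -0.003], [0.799, -0.602, 0.0], [-0.002, -0.002, -1.0]]
force: [0.5, 0.9, 0.2]
opening: 1.0
grasp_force: 0.0
```

{"fn": "apply_moves", "kwargs": {"plan": "0 0 0 0 0 0;0 0 0 0 0 0;0 0 0 0 0 0;0 0 0 0 0 0;0 0 0 0 0 0"}}

```text
time_s: 24.88
position: [0.4031, -0.0406, 0.1938]
tcp_rot: [[0.599, 0.8, 0.0], [0.8, -0.599, 0.0], [0.0, 0.0, -1.0]]
force: [0.5, 0.2, 0.9]
opening: 1.004
grasp_force: 0.0
```

Run:
```python
from h import *
s=bot.read_state();a=capture('wrist')[:,:,::-1];b=capture('side')[:,:,::-1];np.save('s7.npy',s,allow_pickle=True)
print(s['time_s'],s['position'])
cv2.imwrite('pics/w7.png',np.hstack([cv2.resize(a[0:170,220:420],None,fx=2.5,fy=2.5,interpolation=2),cv2.resize(b[130:272,320:420],(299,425),interpolation=2)]))
```

```text
24.8833 [ 0.4030945  -0.04064567  0.19380874]
```

View pics/w7.png

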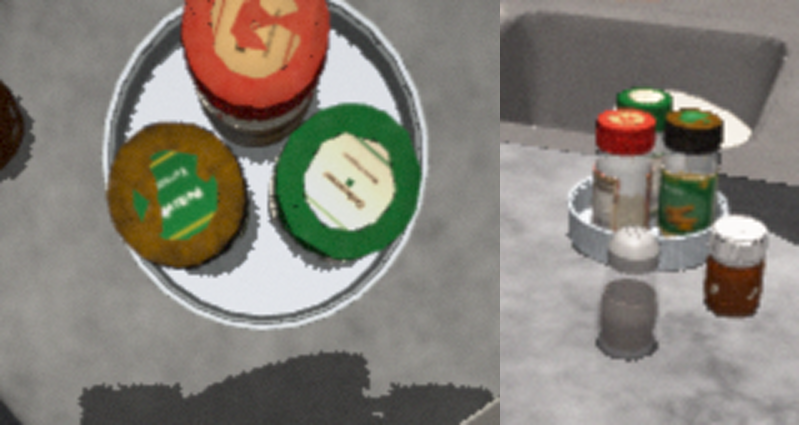

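All three jars stand upright in the tin, which is flat. In the crop the caps are at red (256,28), brown (177,194) and green (350,181).

Run:
```python
from h import *
s=np.load('s7.npy',allow_pickle=True).item()
q=lambda u,v:pix2w('wrist',u/2.5+220,v/2.5,.108,s)[:2]
r,a,c=q(256,28),q(177,194.5),q(350,181)
print([np.linalg.norm(x).round(4) for x in(r-a,r-c,a-c)])
```

```text
[np.float64(0.0522), np.float64(0.0512), np.float64(0.0536)]
```

```bash
python3 -c "
from rig import bot
print(bot.hand_in())"
```

```text
the job is handed in; nothing more can be done
None
```

The red- and green-capped jars now stand upright in the tin with the first jar, in a close triangle with centres about 51–54 mm apart. The tin is flat on the worktop, and I handed the job in at about 25 s.

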